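# Slide the die plate home under the snap press

## Robot

A 6-joint arm with a two-finger parallel gripper is mounted at the origin on the work surface. World frame = base frame: x ahead of the robot, y to its left, z up, the work surface at z = 0. Lengths are in mm, angles in rad, forces in N, time in s.
With the tool pointing down it reaches from about 300 to 775 mm from the base axis. Payload 14.6 kg.
Tool frame: the origin (TCP) lies at the very end of the fingers, on their centre line; the grasp point (between the pads) lies 19 mm behind it; z points along the fingers, y is the line along which they close (so a half turn about z gives the same grasp; the last joint's range is limited). The gripper opens to 94 mm and grips with 3 to 60 N. Pads are 16 mm wide; open, the fingers measure 119 mm over their backs; the gripper's body (75 mm by 177 mm) begins 78 mm behind the grasp point.
Start: joints at [-1.389, 0.3, 1.521, -0, 1.321, -0.067], TCP at [135.426, -533.056, 167.946] pointing down, gripper open.
Joint ranges: [-3.03, 3.03], [-0.79, 2.21], [0.23, 2.52], [-1.04, 4.18], [0, 3.07], [-2.55, 2.55]. Speed limits (rad/s): [2.22, 2.22, 2.57, 3.14, 3.14, 3.14].

## Interface

Orientations are given as [roll, pitch, yaw] about the fixed x, y, z axes, in that order (R = Rz(yaw) Ry(pitch) Rx(roll)).
In Python, from cell import manip, camera, get_calibration gives the robot as it stands. The module is installed in compiled form; this text tells all that it offers.
- The arm moves only by the tool jog_arm, never from a script. Its argument "plan" is one flat list of numbers, 6 for each row, row after row: the shift along the world's x, y, z in m, then the turn, a rotation vector about the world's x, y, z in degrees. A call has 1 to 20 rows; each row is the pose to reach, as a shift and turn from the pose commanded when the call began; what a row does not reach only later rows make up. A row lasts 1/10 s, in which the tool goes at most 50 mm and 8.59 degrees, less where a joint would pass 70% of its speed; a pose out of reach is approached as far as the arm can. A call with a gripper value outside its range is refused whole. "claw" is the finger opening in m, from 0 to 0.094, set as the call begins (left out, the last holds). The fingers move at their own pace and stop on an object; "force" is the grip in N (left out, the last holds). Time passes only in rows, so rows that repeat a pose let the fingers close. It gives the time, the measured TCP pose, the force, the opening and the grip force at its end, in the units of the state.
- manip.read_state(): the state, without advancing time (a new reading comes with each control period).
- camera(name): name is "side" or "top"; returns (picture, depth): 384x512x3 uint8, red, green, blue; 384x512 float32, mm along the optical axis (not along the pixel's ray), 0 where there is no reading.
- get_calibration(name): a dict with "fx", "fy", "cx", "cy" (pixels), "origin" and "attitude" of the camera in the world. Camera axes: x right, y down, z forward; pixel columns grow to the right and rows downward; lengths in mm; the calibration is good to about 2 mm. A picture is of the moment at which its call begins. get_calibration takes no time and is no camera call.
- manip.sign_off(): hands the job in; it is judged then, once.
The state is a dict: "clock": time; "joints": joint angles; "qd": joint speeds; "effort": joint torques, N m; "eef_pos": TCP position; "eef_rot": TCP orientation; "wrist_force": force on the tool from outside, world axes, zero at the start; "moment": the same for the moment, N m; "finger_gap": finger opening in mm; "finger_force": force on a finger pad.
Only numpy, scipy, OpenCV 4.12 (cv2) and the standard library are available. Lean on these libraries where they do the work, as an engineer would, in place of code of your own. Each camera call takes 0.05 s, during which the arm holds its last target. There are 200 camera calls.

## Task

Push the flat die plate along the table, without lifting or tipping it, in under the low bridge of the snap press until its leading edge sits square and fully home against the back stop. Only then press the plunger on top of the bridge all the way down with a fingertip, let it spring back up, and leave the other things on the table alone.

Things in the scene. Friction and masses are not known exactly. Their poses are not given: they have to be found in the camera images.
- press: Snap press, fixed to the table. Origin on the table below the plunger's axis; x is the way the plate is pushed in (roughly to the robot's right), y across, z up. A grey bridge (x -20 to +20 mm, 142 mm wide) spans the way: underside 17 mm above the table, top 35 mm, inner faces of its feet at y +-51 mm. The way under it is bare table.
- press_mouth (a point): Middle of the open end of the press's way, on the table, at x -85 mm in the press's frame. Steel guides 10 mm high: here 144 mm apart, they narrow to 98 mm at x -50 mm and run on parallel (inner faces y +-49 mm) to x +50 mm.
- press_stop (a point): Middle of the back stop's face, 6 mm above the table, at x +50 mm in the press's frame. The stop is a steel bar 12 mm high and 130 mm wide across the far end of the way.
- plate: Loose aluminium die plate lying flat, 150 mm long (x), 90 mm wide (y), 12 mm thick, 0.3 to 0.6 kg. Origin: centre of its underside. Its +x end leads; near it on top is a small round die seat. It starts before the mouth, turned up to 20 degrees and up to 20 mm off the press's centre line. Home, its origin is at x -25, y 0 mm in the press's frame and its trailing 80 mm stand out before the bridge.
- plate_lead (a point): Middle of the plate's leading end face, half-way up its thickness: 75 mm ahead of the plate's origin, 6 mm above the table when flat. Home, it is at x +50 mm in the press's frame.
- plunger_top (a point): Centre of the top face of the plunger, a round steel push button of 32 mm diameter in a dark housing on the middle of the bridge; it moves down with the plunger.
- plunger (a joint): Travel of the plunger in m: 0 up, 0.007 fully down. A spring returns it; fully down takes about 5 N.
- yarn_cone: Bystander: cone of yarn standing upright, 68 mm diameter at the foot, 120 mm high; origin at the centre of its foot.
- button_jar: Bystander: pale jar with a steel lid, 60 mm diameter, 80 mm high; origin at the centre of its foot.
- calculator: Bystander: desk calculator lying flat, 140 x 85 x 18 mm; origin at the centre of its underside.
- pin_tin: Bystander: round steel pin tin, 60 mm diameter, 25 mm high; origin at the centre of its underside.
Things that resemble listed ones, but are neither listed nor needed, are in the scene too. What is shaped like the press but green is not meant. Several things look just like the plate: the one meant starts nearest to the robot's base.

How it is judged:
By the outcome, as a careful person would: the job done as asked, in the order asked, and still so for the second after the job is handed in, with the robot touching nothing.
It also fails if it takes over 64 s, if anything falls off the work surface, if the arm or the gripper's body presses on something with over 40 N, if the wrist force passes 120 N, or if a joint passes its speed limit or range.

## Working session

There is one attempt and no reset: what is moved stays moved. The work goes in short steps, Python scripts to look and compute and a tool call to move; the robot and the scene stay as the last step left them, time stands still between calls to the robot, and variables do not carry over. Pictures are saved under pics/ and viewed, at most 10 in all, crops included, and the job is handed in when it is done.

Besides the shell and the picture viewer there is one more tool, called as a command line: name --argument value ..., lists and objects as JSON in quotes. jog_arm: Moves the arm, as the interface text tells. Its arguments: {"type":"object","properties":{"plan":{"type":"array"},"claw":{"type":"number"},"force":{"type":"number"}},"required":["plan"]}

```bash
mkdir -p pics; python3 - <<'E'
from cell import manip,camera,get_calibration
import cv2,numpy as np
for n in("top","side"):
    p,d=camera(n);np.savez(f"{n}0.npz",p=p,d=d);cv2.imwrite(f"pics/{n}0.png",cv2.resize(p[:,:,::-1],(800,600)))
    print(n,get_calibration(n))
print(manip.read_state())
E
```

```text
top {'fx': 403.9150645028573, 'fy': 403.9150645028573, 'cx': 251.41370794176146, 'cy': 191.5613332901515, 'origin': array([ 358.5044226 ,   87.33641891, 1309.1034352 ]), 'attitude': array([-2.9897632 , -0.01716555, -1.55248655])}
side {'fx': 424.8344079352954, 'fy': 424.8344079352954, 'cx': 253.50432737180657, 'cy': 196.64970819976168, 'origin': array([ 320.71676091,  816.15298422, 1018.17004181]), 'attitude': array([-2.4416276 ,  0.00928035, -2.83807765])}
{'clock': 0.1, 'joints': array([-1.38860693e+00,  3.00405730e-01,  1.52151776e+00, -1.24313946e-05,
        1.32067387e+00, -6.66147060e-02]), 'qd': array([ 1.28129563e-03, -2.32255897e-03, -1.88891669e-04,  1.73545118e-04,
       -1.32191781e-03,  4.47174120e-06]), 'effort': array([ 1.36826078e-03, -5.32644618e+01, -3.53281581e+01,  7.09089939e-02,
        2.35308800e-02, -6.63906690e-05]), 'eef_pos': array([ 135.37214768, -532.80536936,  167.44898514]), 'eef_rot': array([-3.14058938e+00, -5.48638480e-05,  2.48807159e-01]), 'wrist_force': array([-0.32750533,  1.12609278,  0.42968017]), 'moment': array([0.02191074, 0.01653979, 0.00931593]), 'finger_force': 0.0, 'finger_gap': 93.88243944543169}
```

View pics/top0.png

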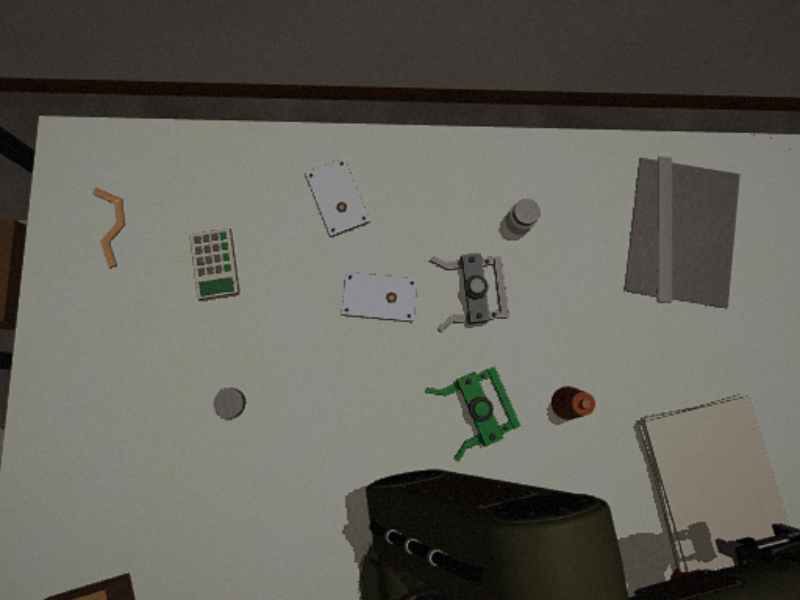

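View pics/side0.png

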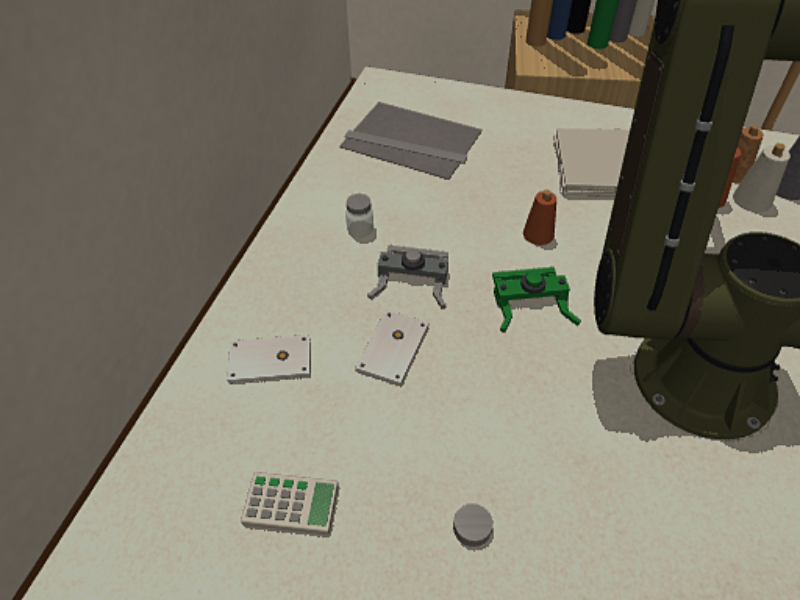

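The top view (800x600 px) shows two white plates, at (379,297) and (337,198). The first is nearer the base (bottom of picture), lies before the grey press's mouth, and its die seat faces the press, so it is the one meant. The grey press is at (478,287). The green one at (485,408) is the decoy. The jar is at (525,215), the yarn at (573,403), the tin at (230,403) and the calculator at (214,263).

```bash
cat > h.py <<'E'
import numpy as np,cv2
from scipy.spatial.transform import Rotation as R
from cell import manip,camera,get_calibration
def ray(n,uv,z):
    c=get_calibration(n);M=R.from_euler('xyz',c['attitude']).as_matrix()
    uv=np.atleast_2d(uv).astype(float)
    v=np.c_[(uv[:,0]-c['cx'])/c['fx'],(uv[:,1]-c['cy'])/c['fy'],np.ones(len(uv))]@M.T
    o=np.array(c['origin']);return o+v*((z-o[2])/v[:,2])[:,None]
def pts(n,d):
    c=get_calibration(n);M=R.from_euler('xyz',c['attitude']).as_matrix()
    v,u=np.indices(d.shape);P=np.stack([(u-c['cx'])/c['fx']*d,(v-c['cy'])/c['fy']*d,d],-1)
    return P@M.T+np.array(c['origin'])
def big(m):
    cs=cv2.findContours(m.astype(np.uint8),cv2.RETR_EXTERNAL,cv2.CHAIN_APPROX_NONE)[0]
    return max(cs,key=cv2.contourArea)
def rect(P):
    (c,s,a)=cv2.minAreaRect(P[:,:2].astype(np.float32));return c,s,a
def plate(p,roi,n="top"):
    x0,x1,y0,y1=roi;q=p.astype(int);m=np.zeros(p.shape[:2],bool)
    m[y0:y1,x0:x1]=((q[...,2]-q[...,0])>-8)[y0:y1,x0:x1]&(q.sum(-1)>300)[y0:y1,x0:x1]
    m=cv2.morphologyEx(m.astype(np.uint8),cv2.MORPH_CLOSE,np.ones((3,3)))
    return m,big(m)[:,0]
E
python3 - <<'E'
from h import *
t=np.load("top0.npz");p,d=t['p'],t['d'];X=pts("top",d)
for u,v in((243,190),(237,205),(315,187),(302,183),(306,167),(160,100),(206,128)):print((u,v),p[v,u],X[v,u].round(1))
m,c=plate(p,(210,272,165,215));P=ray("top",c,12);print("plate",m.sum(),rect(P))
m2,c2=plate(p,(190,240,95,155));print("plate2",rect(ray("top",c2,12)))
b=np.zeros(d.shape,bool);b[155:215,285:335]=((X[...,2]>24)&(X[...,2]<40))[155:215,285:335]
P=ray("top",big(b)[:,0],35);print("bridge",b.sum(),rect(P))
g=cv2.cvtColor(p,cv2.COLOR_RGB2BGR)
cv2.drawContours(g,[c[:,None]],-1,(0,0,255),1);cv2.drawContours(g,[big(b)],-1,(255,0,255),1)
cv2.imwrite("pics/crop1.png",cv2.resize(g[150:225,205:335],(780,450),interpolation=cv2.INTER_NEAREST))
E
```

```text
(243, 190) [141 141 145] [561.7  96.1  13.6]
(237, 205) [140 142 127] [ 5.139e+02  1.147e+02 -2.000e-01]
(315, 187) [136 139 127] [ 578.1 -139.9    4. ]
(302, 183) [105 101  96] [580.8 -89.4  59. ]
(306, 167) [76 77 71] [ 638.  -105.9   33.9]
(160, 100) [137 137 127] [ 8.664e+02  3.837e+02 -8.000e-01]
(206, 128) [134 136 136] [767.  223.2  14.8]
plate 1952 ((572.27685546875, 104.81354522705078), (144.99285888671875, 199.20375061035156), 1.2664252519607544)
plate2 ((781.6223754882812, 196.34666442871094), (204.06787109375, 164.60931396484375), 1.4492919445037842)
bridge 380 ((543.14111328125, -103.35490417480469), (62.3989372253418, 41.003170013427734), 6.843569755554199)
```

View pics/crop1.png

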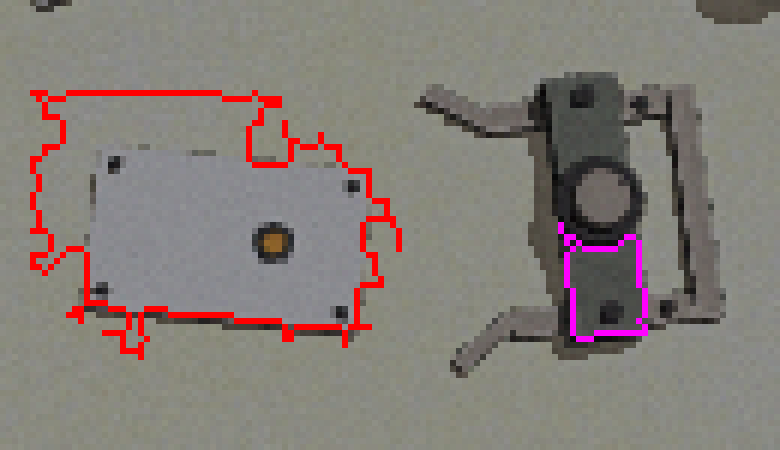

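The crop shows the meant plate (crop px 85–370 x 145–335) with its die seat toward the grey press, whose plunger is at crop (603,193). My masks were too loose, so I'm tightening them.

```bash
cat >> h.py <<'E'
def plate(p,roi,n="top"):
    x0,x1,y0,y1=roi;q=cv2.GaussianBlur(p,(3,3),0).astype(int);m=np.zeros(p.shape[:2],np.uint8)
    m[y0:y1,x0:x1]=(((q[...,2]-q[...,0])>-4)&(q.sum(-1)>360))[y0:y1,x0:x1]
    m=cv2.morphologyEx(m,cv2.MORPH_OPEN,np.ones((3,3)));return m,big(m)[:,0]
E
python3 - <<'E'
from h import *
t=np.load("top0.npz");p,d=t['p'],t['d'];X=pts("top",d)
m,c=plate(p,(210,272,165,215));P=ray("top",c,12);print("plate",m.sum(),rect(P))
m2,c2=plate(p,(190,240,95,155));print("plate2",rect(ray("top",c2,12)))
b=np.zeros(d.shape,bool);b[155:215,285:330]=((X[...,2]>24)&(X[...,2]<90))[155:215,285:330]
cb=big(b)[:,0];P=ray("top",cb,35);print("bridge",b.sum(),rect(P))
pl=np.zeros(d.shape,bool);pl[170:195,290:320]=(X[...,2]>50)[170:195,290:320]
print("plunger",pl.sum(),np.median(X[pl],0),X[pl].min(0),X[pl].max(0),rect(X[pl]))
# stop: z 8-16 pixels to the right
s=np.zeros(d.shape,bool);s[155:210,310:330]=((X[...,2]>7)&(X[...,2]<18))[155:210,310:330]
print("stop",s.sum(),rect(X[s]) if s.any() else 0)
# side view
t=np.load("side0.npz");ps,ds=t['p'],t['d'];Y=pts("side",ds)
sel=(abs(Y[...,0]-572)<50)&(abs(Y[...,1]+96)<60)&(Y[...,2]>24);print("side plunger",[ (k,np.median(Y[sel&(Y[...,2]>k)],0),(sel&(Y[...,2]>k)).sum()) for k in(30,45,52)])
g=cv2.cvtColor(p,cv2.COLOR_RGB2BGR)
cv2.drawContours(g,[c[:,None],cb[:,None]],-1,(0,0,255),1);cv2.drawContours(g,[big(s)],-1,(255,0,255),1)
cv2.imwrite("pics/crop2.png",cv2.resize(g[150:225,205:335],(780,450),interpolation=cv2.INTER_NEAREST))
E
```

```text
plate 1088 ((564.8379516601562, 97.51703643798828), (149.8902587890625, 87.95146942138672), 84.78609466552734)
plate2 ((779.10888671875, 192.10719299316406), (147.3436279296875, 88.8239517211914), 22.137645721435547)
bridge 572 ((582.8120727539062, -99.63532257080078), (142.51551818847656, 46.55570602416992), 5.721248626708984)
plunger 90 [583.43408621 -98.79320308  57.38182469] [ 358.5044226 -116.1083479   50.1391533] [ 598.66877126   87.33641891 1309.1034352 ] ((485.732177734375, -5.0402984619140625), (36.12015151977539, 312.37274169921875), 47.421669006347656)
stop 232 ((601.2906494140625, -153.38961791992188), (153.40724182128906, 58.27963638305664), 2.147368907928467)
side plunger [(30, array([571.80167572, -90.77658433,  37.86393081]), np.int64(338)), (45, array([579.85654789, -90.96795486,  52.2687126 ]), np.int64(122)), (52, array([580.57700552, -94.29190252,  57.25649175]), np.int64(61))]
```

View pics/crop2.png

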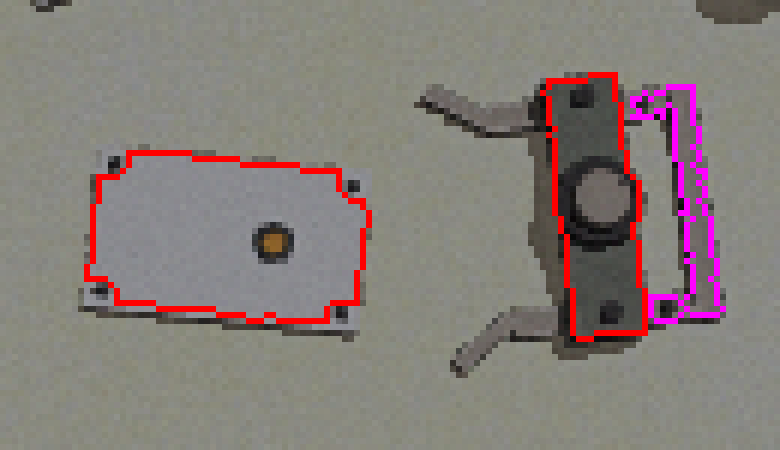

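Plate: centre (565,97), heading -95.2° (150x88, size fits). Press: centre ≈(583,-98), push direction -84.3°. The plate must turn +11° and travel about 170 mm. I'll push on the trailing face with the two fingers spread. First, go behind the plate.

jog_arm --plan '[0.44,0.745,0,0,0,70.5,0.44,0.745,0,0,0,70.5,0.44,0.745,0,0,0,70.5,0.44,0.745,0,0,0,70.5,0.44,0.745,0,0,0,70.5,0.44,0.745,0,0,0,70.5,0.44,0.745,0,0,0,70.5,0.44,0.745,0,0,0,70.5,0.44,0.745,0,0,0,70.5,0.44,0.745,0,0,0,70.5,0.44,0.745,0,0,0,70.5,0.44,0.745,0,0,0,70.5,0.44,0.745,0,0,0,70.5,0.44,0.745,0,0,0,70.5,0.44,0.745,0,0,0,70.5,0.44,0.745,0,0,0,70.5,0.44,0.745,0,0,0,70.5,0.44,0.745,0,0,0,70.5,0.44,0.745,0,0,0,70.5,0.44,0.745,0,0,0,70.5]' --claw 0.06

```text
clock: 2.1
eef_pos: [575.0, 211.5, 167.4]
eef_rot: [-3.141, 0.001, 1.479]
wrist_force: [0.3, -0.1, 0.2]
finger_gap: 60.4
finger_force: 0.0
```

```bash
python3 - <<'E'
from h import *
p,d=camera("top");np.savez("top1.npz",p=p,d=d);cv2.imwrite("pics/top1.png",cv2.resize(p[:,:,::-1],(800,600)))
E
```

```text
(no output)
```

View pics/top1.png

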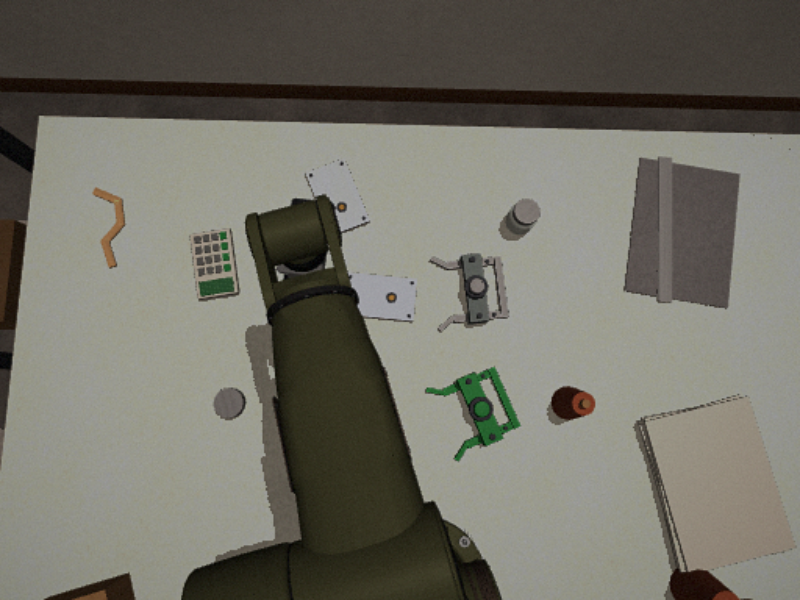

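jog_arm --plan '[0,0,-0.05,0,0,0,0,0,-0.1,0,0,0,0,0,-0.13,0,0,0,0,0,-0.15,0,0,0,0,0,-0.16,0,0,0,0,0,-0.163,0,0,0,0,0,-0.163,0,0,0,0,0,-0.163,0,0,0]'

```text
clock: 2.95
eef_pos: [576.1, 211.9, 6.3]
eef_rot: [3.14, -0.001, 1.479]
wrist_force: [-0.7, -0.3, -0.3]
finger_gap: 60.0
finger_force: 0.0
```

The picture shows the arm over the meant plate's tail, now at (390,297). No other plate has come into view, and the far plate is still at (337,198), so the choice stands. Now ease forward to contact.

jog_arm --plan '[-0.0008,-0.01,-0.002,0,0,0,-0.0018,-0.02,-0.002,0,0,0,-0.0022,-0.024,-0.002,0,0,0,-0.0025,-0.027,-0.002,0,0,0,-0.0027,-0.03,-0.002,0,0,0,-0.003,-0.033,-0.002,0,0,0,-0.0033,-0.036,-0.002,0,0,0,-0.0036,-0.039,-0.002,0,0,0,-0.0036,-0.039,-0.002,0,0,0]'

```text
clock: 3.85
eef_pos: [571.8, 172.6, 2.9]
eef_rot: [-3.141, 0.0, 1.479]
wrist_force: [-0.1, -0.4, -0.1]
finger_gap: 60.2
finger_force: 0.0
```

```bash
python3 - <<'E'
from h import *
s=manip.read_state();print(s['wrist_force'],s['moment'],s['eef_pos'])
t=np.load("top1.npz")['d'];p,d=camera("top");np.savez("top2.npz",p=p,d=d)
m,c=plate(p,(215,275,160,215));P=ray("top",c,12)[:,:2]
lead=P[P[:,1]<60];print(rect(ray("top",c,12)),P.min(0),P.max(0))
q=cv2.medianBlur(p,3).astype(int)
# die seat (brown) at z 12
o=((q[...,0]-q[...,2])>30);o[:165]=0;o[215:]=0;o[:,:225]=0;o[:,275:]=0
v,u=np.nonzero(o);print("seat",len(u),ray("top",[[u.mean(),v.mean()]],12))
p0=np.load("top0.npz")['p'];q=cv2.medianBlur(p0,3).astype(int);o=((q[...,0]-q[...,2])>30);o[:165]=0;o[215:]=0;o[:,:225]=0;o[:,275:]=0
v,u=np.nonzero(o);print("seat0",len(u),ray("top",[[u.mean(),v.mean()]],12))
print("plunger ray",ray("top",[[305.5,182.2]],57))
E
```

```text
[-0.13672931 -0.43131904 -0.08083023] [-0.04329362 -0.08011413  0.00435454] [571.79312022 172.62899594   2.92260525]
((562.7151489257812, 67.09864807128906), (91.85939025878906, 84.99391174316406), 0.7573807835578918) [516.92335126  24.47708574] [608.29494859 110.19719576]
seat 12 [[564.1140237   70.71785712  12.        ]]
seat0 9 [[562.82280702  71.23594716  12.        ]]
plunger ray [[ 583.92102581 -100.72953627   57.        ]]
```

No contact yet. Advance further with a short push, watching the die seat.

jog_arm --plan '[-0.0003,-0.003,0,0,0,0,-0.0006,-0.006,0,0,0,0,-0.0009,-0.009,0,0,0,0,-0.0011,-0.012,0,0,0,0,-0.0011,-0.012,0,0,0,0]'

```text
clock: 4.4
eef_pos: [570.7, 160.5, 3.0]
eef_rot: [3.142, 0.0, 1.479]
wrist_force: [0.2, 1.3, 0.3]
finger_gap: 60.0
finger_force: 0.0
```

```bash
cat >> h.py <<'E'
def seat(p):
    q=cv2.medianBlur(p,3).astype(int);o=((q[...,0]-q[...,2])>30);o[:165]=0;o[215:]=0;o[:,:225]=0;o[:,290:]=0
    v,u=np.nonzero(o);return ray("top",[[u.mean(),v.mean()]],12)[0]
E
python3 - <<'E'
from h import *
s=manip.read_state();print(s['wrist_force'],s['moment'],s['eef_pos'])
p,d=camera("top");print(seat(p))
cv2.imwrite("pics/top3.png",cv2.resize(p[140:220,200:340,::-1],(770,440)))
p,d=camera("side");cv2.imwrite("pics/side3.png",cv2.resize(p[170:270,190:330,::-1],(770,550)))
E
```

```text
[0.21471204 1.25074634 0.32868707] [ 0.017745   -0.1048779   0.01311194] [570.74392106 160.53147657   2.96236763]
[562.76047264  71.03769393  12.        ]
```

View pics/side3.png

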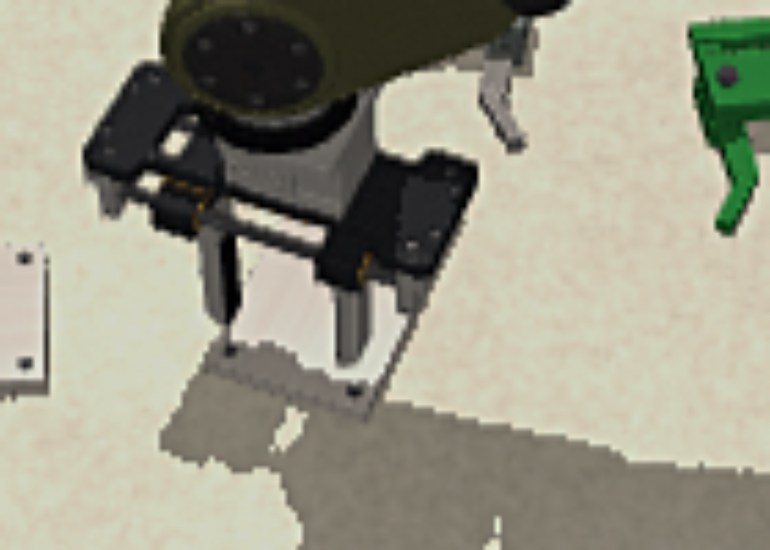

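The crop shows the fingertips at (225,320) and (350,362), seemingly overlapping the plate's tail, whose edge is near (290,400). The plate hasn't moved, so I'm checking the heights.

```bash
python3 - <<'E'
from h import *
f=lambda a:(190+np.array(a)[:,0]/5.5,170+np.array(a)[:,1]/5.5)
tips=np.c_[f([[225,322],[350,364]])];tail=np.c_[f([[208,365],[368,415],[410,320]])]
for z in(3,12,20,30):print(z,ray("side",tips,z).round(0).tolist())
print("tail top? ",ray("side",tail,12).round(0).tolist(),ray("side",np.c_[f([[208,352],[366,398]])],12).round(0).tolist())
p,d=camera("side");Y=pts("side",d);np.savez("side3.npz",p=p,d=d)
for a in([345,350],[355,355],[345,330],[290,330],[290,370],[290,385],[355,392],[225,310],[225,340],[150,520]):
    u,v=int(190+a[0]/5.5),int(170+a[1]/5.5);print(a,Y[v,u].round(0))
z=np.load("side0.npz");m=(abs(pts("side",z['d'])[...,0]-566)<30)&(pts("side",z['d'])[...,1]>60)&(pts("side",z['d'])[...,1]<250)
Q=pts("side",z['d'])[m];
for y in range(120,200,6):
    k=abs(Q[:,1]-y)<3;print(y,Q[k,2].mean().round(1))
print(manip.read_state()['joints'])
E
```

```text
3 [[612.0, 139.0, 3.0], [540.0, 146.0, 3.0]]
12 [[610.0, 145.0, 12.0], [538.0, 152.0, 12.0]]
20 [[607.0, 151.0, 20.0], [536.0, 157.0, 20.0]]
30 [[604.0, 157.0, 30.0], [534.0, 164.0, 30.0]]
tail top?  [[609.0, 174.0, 12.0], [520.0, 179.0, 12.0], [516.0, 115.0, 12.0]] [[612.0, 166.0, 12.0], [524.0, 170.0, 12.0]]
[345, 350] [536. 174.  58.]
[355, 355] [530. 173.  55.]
[345, 330] [536. 172.  71.]
[290, 330] [577. 142.  13.]
[290, 370] [569. 165.  13.]
[290, 385] [566. 175.  13.]
[355, 392] [532. 167.  11.]
[225, 310] [603. 166.  54.]
[225, 340] [609. 155.  13.]
[150, 520] [610. 263.   1.]
120 12.8
126 12.3
132 11.9
138 12.4
144 12.7
150 12.6
156 12.1
162 11.8
168 11.1
174 6.4
180 1.0
186 -0.0
192 0.7
198 0.6
[2.13103215e-01 5.73189478e-01 1.54129334e+00 3.35666217e-05
 1.02702871e+00 3.04701083e-01]
```

```bash
python3 - <<'E'
from h import *
t=np.load("side3.npz");Y=pts("side",t['d'])
for v in range(190,246,3):
    print(v,[(int(190+a/5.5),Y[v,int(190+a/5.5)].round(0).tolist()) for a in(215,345,420)])
t=np.load("side0.npz")
s=manip.read_state();print(s['eef_pos'],s['eef_rot'],s['joints'])
p,d=camera("top");Y=pts("top",d);m=(abs(Y[...,0]-572)<130)&(abs(Y[...,1]-160)<60)
print("top max z",np.percentile(Y[m][:,2],[5,50,90]))
E
```

```text
190 [(229, [587.0, 189.0, 239.0]), (252, [534.0, 172.0, 237.0]), (266, [556.0, -37.0, 1.0])]
193 [(229, [585.0, 195.0, 235.0]), (252, [534.0, 173.0, 228.0]), (266, [552.0, -23.0, 2.0])]
196 [(229, [587.0, 193.0, 221.0]), (252, [531.0, 181.0, 227.0]), (266, [549.0, -14.0, -1.0])]
199 [(229, [602.0, 158.0, 164.0]), (252, [530.0, 184.0, 219.0]), (266, [506.0, 143.0, 180.0])]
202 [(229, [594.0, 180.0, 181.0]), (252, [532.0, 181.0, 203.0]), (266, [503.0, 153.0, 181.0])]
205 [(229, [596.0, 176.0, 163.0]), (252, [531.0, 183.0, 193.0]), (266, [500.0, 163.0, 181.0])]
208 [(229, [601.0, 165.0, 135.0]), (252, [531.0, 184.0, 184.0]), (266, [497.0, 173.0, 182.0])]
211 [(229, [592.0, 189.0, 155.0]), (252, [529.0, 190.0, 179.0]), (266, [495.0, 181.0, 180.0])]
214 [(229, [602.0, 166.0, 110.0]), (252, [530.0, 187.0, 163.0]), (266, [492.0, 189.0, 180.0])]
217 [(229, [603.0, 167.0, 97.0]), (252, [528.0, 195.0, 161.0]), (266, [489.0, 200.0, 182.0])]
220 [(229, [604.0, 166.0, 82.0]), (252, [527.0, 199.0, 153.0]), (266, [489.0, 202.0, 173.0])]
223 [(229, [605.0, 167.0, 68.0]), (252, [535.0, 173.0, 104.0])
[... 204 characters left out ...]
, -1.0])]
232 [(229, [611.0, 159.0, 12.0]), (252, [536.0, 173.0, 62.0]), (266, [510.0, 122.0, 4.0])]
235 [(229, [607.0, 169.0, 13.0]), (252, [536.0, 172.0, 47.0]), (266, [508.0, 128.0, -1.0])]
238 [(229, [608.0, 169.0, -2.0]), (252, [540.0, 162.0, 16.0]), (266, [505.0, 139.0, -0.0])]
241 [(229, [604.0, 180.0, -1.0]), (252, [538.0, 168.0, 11.0]), (266, [501.0, 151.0, 2.0])]
244 [(229, [601.0, 189.0, -2.0]), (252, [536.0, 175.0, 6.0]), (266, [498.0, 161.0, 3.0])]
[570.75979632 160.96215953   2.97568897] [ 3.14152388e+00 -5.17437114e-05  1.47918110e+00] [2.13103215e-01 5.73189478e-01 1.54129334e+00 3.35666217e-05
 1.02702871e+00 3.04701083e-01]
top max z [180.5187485  370.4837746  445.78448309]
```

The plate hasn't moved. Body top at z≈181 and fingertips seen at z≈40–47 contradict the reported TCP z of 3, so the real fingertips are about 40 mm higher than reported (x and y agree). Back off and lower while checking with the camera and the wrist force.

jog_arm --plan '[0.002,0.02,0.01,0,0,0,0.004,0.045,0.01,0,0,0,0.004,0.045,0,0,0,0,0.004,0.045,-0.01,0,0,0,0.004,0.045,-0.02,0,0,0,0.004,0.045,-0.02,0,0,0,0.004,0.045,-0.02,0,0,0]'

```text
clock: 5.3
eef_pos: [574.6, 205.3, -17.4]
eef_rot: [-3.141, 0.0, 1.479]
wrist_force: [-1.1, -0.2, 0.6]
finger_gap: 60.0
finger_force: 0.0
```

```bash
cat > tip.py <<'E'
from h import *
s=manip.read_state();e=s['eef_pos'];print(e.round(1),s['wrist_force'].round(2),s['finger_gap'])
for n in("side","top"):
    p,d=camera(n);np.savez(n+"_l.npz",p=p,d=d);Y=pts(n,d)
    if n=="side":
        for sx in(-1,1):
            c=e[:2]+sx*36*np.array([-np.sin(s['eef_rot'][2]),np.cos(s['eef_rot'][2])])
            m=(np.hypot(Y[...,0]-c[0],Y[...,1]-c[1])<16)&(d>0);z=np.sort(Y[m][:,2]);print("finger z",c.round(0),z[z>3][:6].round(0),len(z),Y[m].mean(0).round(0))
        m=(np.hypot(Y[...,0]-e[0],Y[...,1]-e[1])<110)&(Y[...,2]>30);z=Y[m][:,2]
        h,b=np.histogram(z,np.arange(30,260,4));print("body-top level",b[h.argmax()],h.max())
    else: print("seat",seat(p).round(1))
E
python3 tip.py
```

```text
[574.6 205.3 -17.4] [-1.06 -0.19  0.6 ] 60.00347173240194
finger z [610. 202.] [ 3.  4.  4. 21. 21. 21.] 267 [608. 205. 103.]
finger z [539. 209.] [3. 3. 4. 4. 4. 4.] 295 [536. 212. 120.]
body-top level 158 511
seat [563.7  71.9  12. ]
```

Confirmed: the reported z is -17 with no contact and the tips are at about 21 mm. Lower another 15 mm.

jog_arm --plan '[0,0,-0.004,0,0,0,0,0,-0.008,0,0,0,0,0,-0.011,0,0,0,0,0,-0.013,0,0,0,0,0,-0.015,0,0,0,0,0,-0.015,0,0,0]'

```text
clock: 6.0
eef_pos: [574.6, 205.9, -32.4]
eef_rot: [-3.141, 0.0, 1.479]
wrist_force: [-1.2, -0.2, 0.3]
finger_gap: 59.7
finger_force: 0.0
```

```bash
python3 tip.py; python3 -c "
import numpy as np,cv2
p=np.load('side_l.npz')['p'];cv2.imwrite('pics/side4.png',cv2.resize(p[170:270,190:330,::-1],(770,550)))"
```

```text
[574.6 205.9 -32.4] [-1.25 -0.22  0.31] 59.68133444917971
finger z [610. 203.] [3. 3. 4. 4. 4. 5.] 240 [608. 206.  98.]
finger z [539. 209.] [3. 3. 3. 3. 3. 4.] 272 [536. 212. 114.]
body-top level 142 402
seat [563.5  72.2  12. ]
```

View pics/side4.png

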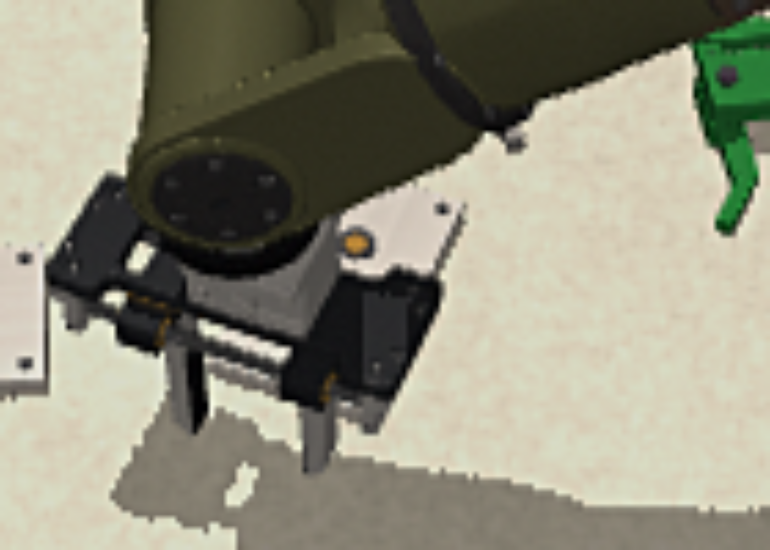

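The tips at (190,430) and (318,470) are now almost on the table, behind the plate. Go down 2 mm more, then approach and give a short push.

jog_arm --plan '[0,0,-0.001,0,0,0,0,0,-0.002,0,0,0,-0.0004,-0.005,-0.002,0,0,0,-0.0008,-0.01,-0.002,0,0,0,-0.0012,-0.014,-0.002,0,0,0,-0.0015,-0.017,-0.002,0,0,0,-0.0018,-0.02,-0.002,0,0,0,-0.002,-0.023,-0.002,0,0,0,-0.0023,-0.026,-0.002,0,0,0,-0.0026,-0.029,-0.002,0,0,0,-0.0029,-0.032,-0.002,0,0,0,-0.0031,-0.034,-0.002,0,0,0]'

```text
clock: 7.3
eef_pos: [571.6, 171.9, -34.0]
eef_rot: [-3.142, -0.0, 1.479]
wrist_force: [0.5, 3.5, -1.3]
finger_gap: 60.0
finger_force: 1.8
```

```bash
python3 tip.py
```

```text
[571.6 171.9 -34. ] [ 0.48  3.51 -1.33] 60.01369357360654
finger z [607. 169.] [3. 3. 3. 3. 4. 5.] 227 [605. 171.  88.]
finger z [536. 175.] [3. 3. 3. 3. 4. 4.] 270 [533. 178. 112.]
body-top level 142 490
seat [560.1  62.3  12. ]
```

Contact made (3.5 N), and the die seat has moved 9 mm. Next I compute the steering arc, turning +11° about a pivot abreast of the plate's centre.

```bash
python3 - <<'E'
import numpy as np
h=lambda a:np.array([np.cos(np.radians(a)),np.sin(np.radians(a))])
c=np.array([564.,88.5]);a=-95.2;t0=c-83*h(a);k=0;o=[]
for i in range(19):
    if i<14: da=11/14; c=c+2.35*h(a+da/2);a+=da
    else: c=c+3*h(a+2)
    t=c-83*h(a)-t0;o.append((*(t/1000).round(4),round(a+95.2,1)))
print(o); P=np.array([583.5,-99.5]);print(c,a,(c-P)@h(-84.3),(c-P)@h(5.7))
E
```

```text
[(np.float64(-0.0013), np.float64(-0.0022), 0.8), (np.float64(-0.0026), np.float64(-0.0045), 1.6), (np.float64(-0.0039), np.float64(-0.0068), 2.4), (np.float64(-0.0051), np.float64(-0.0091), 3.1), (np.float64(-0.0063), np.float64(-0.0114), 3.9), (np.float64(-0.0075), np.float64(-0.0137), 4.7), (np.float64(-0.0087), np.float64(-0.0161), 5.5), (np.float64(-0.0098), np.float64(-0.0185), 6.3), (np.float64(-0.0108), np.float64(-0.0208), 7.1), (np.float64(-0.0119), np.float64(-0.0232), 7.9), (np.float64(-0.0129), np.float64(-0.0256), 8.6), (np.float64(-0.0139), np.float64(-0.0281), 9.4), (np.float64(-0.0148), np.float64(-0.0305), 10.2), (np.float64(-0.0157), np.float64(-0.0329), 11.0), (np.float64(-0.0153), np.float64(-0.0359), 11.0), (np.float64(-0.0149), np.float64(-0.0389), 11.0), (np.float64(-0.0145), np.float64(-0.0418), 11.0), (np.float64(-0.0141), np.float64(-0.0448), 11.0), (np.float64(-0.0137), np.float64(-0.0478), 11.0)]
[566.20773371  40.78947916] -84.19999999999992 -141.31329120853007 -3.273249929143082
```

jog_arm --plan '[-0.0013,-0.0022,0,0,0,0.8,-0.0026,-0.0045,0,0,0,1.6,-0.0039,-0.0068,0,0,0,2.4,-0.0051,-0.0091,0,0,0,3.1,-0.0063,-0.0114,0,0,0,3.9,-0.0075,-0.0137,0,0,0,4.7,-0.0087,-0.0161,0,0,0,5.5,-0.0098,-0.0185,0,0,0,6.3,-0.0108,-0.0208,0,0,0,7.1,-0.0119,-0.0232,0,0,0,7.9,-0.0129,-0.0256,0,0,0,8.6,-0.0139,-0.0281,0,0,0,9.4,-0.0148,-0.0305,0,0,0,10.2,-0.0157,-0.0329,0,0,0,11.0,-0.0156,-0.035,0,0,0,11.0]'

```text
clock: 8.9
eef_pos: [555.9, 136.8, -34.0]
eef_rot: [-3.142, 0.0, 1.672]
wrist_force: [0.1, 4.3, 1.4]
finger_gap: 59.9
finger_force: 2.3
```

```bash
cat >> h.py <<'E'
def edges(p,n="top"):
    m,c=plate(p,(215,300,160,215));return m,c
E
python3 tip.py; python3 - <<'E'
from h import *
p=np.load("top_l.npz")['p'];m,c=edges(p);P=ray("top",c,12)[:,:2]
# leading edge fit
a=np.radians(-84.3);hx=np.array([np.cos(a),np.sin(a)]);hy=np.array([-hx[1],hx[0]])
Q=np.c_[(P-[583.5,-99.5])@hx,(P-[583.5,-99.5])@hy];print("plate in press x,y range",Q.min(0),Q.max(0))
for lo,hi,nm in((-1e3,Q[:,1].min()+8,'-y'),(Q[:,1].max()-8,1e3,'+y')):
    k=(Q[:,1]>lo)&(Q[:,1]<hi)
    L=cv2.fitLine(Q[k].astype(np.float32),cv2.DIST_HUBER,0,.01,.01).ravel();print(nm,k.sum(),np.degrees(np.arctan(L[1]/L[0])),L[2:])
print("seat press",(seat(p)[:2]-[583.5,-99.5])@hx,(seat(p)[:2]-[583.5,-99.5])@hy)
cv2.imwrite("pics/top5.png",cv2.resize(p[145:225,205:335,::-1],(780,480)))
E
```

```text
[555.9 136.8 -34. ] [0.06 4.32 1.44] 59.89095077807957
finger z [592. 140.] [3. 3. 3. 4. 4. 4.] 208 [589. 143.  82.]
finger z [520. 133.] [3. 4. 6. 6. 7. 8.] 233 [517. 136. 118.]
body-top level 142 481
seat [565.5  26.8  12. ]
plate in press x,y range [-166.58097641  -50.07710399] [-77.98214169  38.79099299]
-y 23 0.0008150856 [-123.616005  -48.527897]
+y 26 -0.65092254 [-128.56082   37.10542]
seat press -127.42346919304937 -5.325445927533817
```

View pics/top5.png

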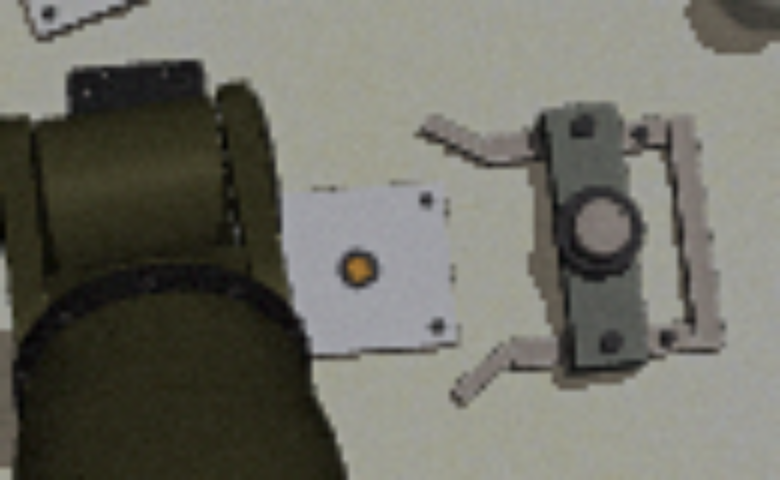

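The plate is now square to the press: seat at crop (358,268), leading edge at x≈450, guide throat middle at ≈(520,251). It sits about 5 mm off toward -y. Push 72 mm on, drifting +5.5 mm over the first 56.

jog_arm --plan '[0.0008,-0.0039,0,0,0,0,0.0016,-0.0079,0,0,0,0,0.0024,-0.0118,0,0,0,0,0.0032,-0.0158,0,0,0,0,0.004,-0.0197,0,0,0,0,0.0048,-0.0237,0,0,0,0,0.0056,-0.0276,0,0,0,0,0.0064,-0.0315,0,0,0,0,0.0072,-0.0355,0,0,0,0,0.008,-0.0394,0,0,0,0,0.0088,-0.0434,0,0,0,0,0.0096,-0.0473,0,0,0,0,0.0104,-0.0513,0,0,0,0,0.0112,-0.0552,0,0,0,0]'

```text
clock: 10.4
eef_pos: [567.2, 81.5, -34.1]
eef_rot: [-3.141, -0.0, 1.671]
wrist_force: [-1.5, 5.2, 1.7]
finger_gap: 60.0
finger_force: 2.6
```

```bash
python3 tip.py; python3 - <<'E'
from h import *
p=np.load("top_l.npz")['p'];print((seat(p)[:2]-[583.5,-99.5])@np.array([[.0993,.995],[-.995,.0993]]))
q=np.load("side_l.npz")['p'];a=cv2.resize(p[150:220,215:335,::-1],(780,455));cv2.imwrite("pics/top6.png",a)
E
```

```text
[567.2  81.5 -34.1] [-1.47  5.17  1.66] 60.01652121618967
finger z [603.  85.] [3. 4. 4. 4. 4. 5.] 204 [600.  87.  77.]
finger z [531.  78.] [3. 3. 4. 4. 4. 5.] 217 [529.  81.  98.]
body-top level 142 446
seat [576.6 -28.6  12. ]
[-71.25076946   0.15363361]
```

View pics/top6.png

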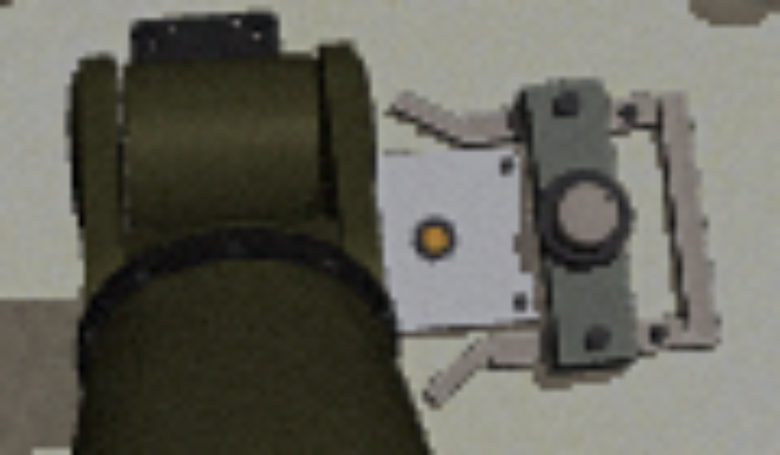

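The plate is in the throat with its leading edge at (530,230), about to pass under the bridge, with a similar gap to each guide. Push straight on for 64 mm.

jog_arm --plan '[0.0004,-0.004,0,0,0,0,0.0008,-0.008,0,0,0,0,0.0012,-0.0119,0,0,0,0,0.0016,-0.0159,0,0,0,0,0.002,-0.0199,0,0,0,0,0.0024,-0.0239,0,0,0,0,0.0028,-0.0279,0,0,0,0,0.0032,-0.0318,0,0,0,0,0.0036,-0.0358,0,0,0,0,0.004,-0.0398,0,0,0,0,0.0044,-0.0438,0,0,0,0,0.0048,-0.0478,0,0,0,0,0.0052,-0.0517,0,0,0,0,0.0056,-0.0557,0,0,0,0,0.006,-0.0597,0,0,0,0,0.0064,-0.0637,0,0,0,0]'

```text
clock: 12.1
eef_pos: [573.6, 17.7, -34.1]
eef_rot: [-3.141, 0.0, 1.671]
wrist_force: [-1.0, 1.6, -1.4]
finger_gap: 60.1
finger_force: 1.2
```

jog_arm --plan '[0.0001,-0.001,0,0,0,0,0.0002,-0.002,0,0,0,0,0.0003,-0.003,0,0,0,0,0.0004,-0.004,0,0,0,0,0.0005,-0.005,0,0,0,0,0.0006,-0.006,0,0,0,0]'

```text
clock: 12.7
eef_pos: [574.2, 12.0, -34.0]
eef_rot: [-3.142, 0.0, 1.671]
wrist_force: [-1.0, 3.4, -1.8]
finger_gap: 59.9
finger_force: 1.2
```

jog_arm --plan '[0.0001,-0.001,0,0,0,0,0.0002,-0.002,0,0,0,0]'

```text
clock: 12.9
eef_pos: [574.2, 11.0, -34.1]
eef_rot: [-3.141, -0.002, 1.671]
wrist_force: [-2.6, 15.3, 0.7]
finger_gap: 60.0
finger_force: 7.7
```

Force has risen to 15 N at the expected place, so the plate is on the stop. Press a little more to seat it, then check.

jog_arm --plan '[0,-0.0005,0,0,0,0,0,-0.0005,0,0,0,0]'

```text
clock: 13.1
eef_pos: [574.1, 11.0, -34.1]
eef_rot: [-3.141, -0.002, 1.672]
wrist_force: [-2.0, 13.7, 0.0]
finger_gap: 60.1
finger_force: 6.8
```

```bash
python3 - <<'E'
from h import *
s=manip.read_state();print(s['eef_pos'],s['wrist_force'],s['moment'])
E
```

```text
[574.09903272  11.04052926 -34.05227181] [-1.98402362 13.65068728  0.03737629] [2.56000398 0.2811714  0.15035718]
```

jog_arm --plan '[-0.0005,0.005,0,0,0,0,-0.002,0.02,0,0,0,0,-0.002,0.02,0.03,0,0,0,-0.002,0.05,0.075,0,0,0,0,0.1,0.12,0,0,0,0,0.15,0.12,0,0,0,0,0.18,0.12,0,0,0,0,0.18,0.12,0,0,0,0,0.18,0.12,0,0,0]' --claw 0

```text
clock: 14.0
eef_pos: [574.0, 190.6, 85.9]
eef_rot: [3.142, 0.0, 1.673]
wrist_force: [-0.1, -0.2, -1.5]
finger_gap: 0.7
finger_force: 0.0
```

```bash
python3 - <<'E'
from h import *
p,d=camera("top");np.savez("top7.npz",p=p,d=d);X=pts("top",d)
B=np.array([[.0993,.995],[-.995,.0993]]);C=[583.5,-99.5]
a=cv2.resize(p[150:220,230:335,::-1],None,fx=7,fy=7,interpolation=cv2.INTER_CUBIC);cv2.imwrite("pics/top7.png",a)
m,c=plate(p,(230,300,160,215));Q=(ray("top",c,12)[:,:2]-C)@B;print("range",Q.min(0),Q.max(0))
k=(Q[:,0]<Q[:,0].min()+6)&(abs(Q[:,1])<30);L=cv2.fitLine(Q[k].astype(np.float32),cv2.DIST_HUBER,0,.01,.01).ravel();print("tail edge",k.sum(),np.degrees(np.arctan(L[0]/L[1])),L[2:])
q=cv2.medianBlur(p,3).astype(int);dark=(q.sum(-1)<230)
# plunger button: round by Hough
g=cv2.cvtColor(p,cv2.COLOR_RGB2GRAY)[165:200,288:322];g=cv2.resize(g,None,fx=8,fy=8,interpolation=cv2.INTER_CUBIC)
hc=cv2.HoughCircles(g,cv2.HOUGH_GRADIENT,1,50,param1=80,param2=15,minRadius=30,maxRadius=65);
for u,v,r in hc[0][:3]:print("circle",u/8+288-.44,v/8+165-.44,r/8,[ray("top",[[u/8+287.56,v/8+164.56]],z)[0].round(1).tolist() for z in(45,57)])
cut=X[176:190,299:312];print("heights",np.percentile(cut[...,2],[10,50,90,97]))
E
```

```text
range [-100.41012079  -44.41230989] [-25.38788025  44.41767016]
tail edge 20 -1.8174833 [-98.57801    -1.5879164]
circle 305.1225 182.2475 4.55 [[585.9, -101.3, 45.0], [583.7, -99.5, 57.0]]
circle 312.6225 174.6225 4.9125 [[611.2, -125.4, 45.0], [608.8, -123.4, 57.0]]
circle 314.2475 190.3725 4.825 [[560.3, -130.3, 45.0], [558.4, -128.3, 57.0]]
heights [37.19836285 49.63152109 59.74959104 61.57015141]
```

View pics/top7.png

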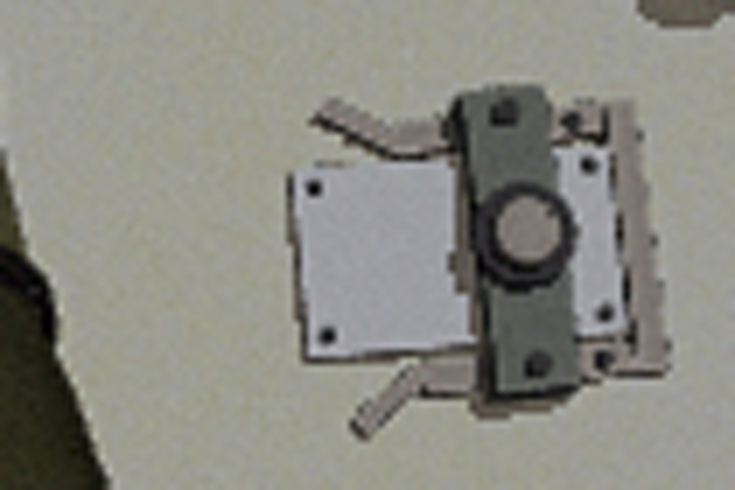

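The plate is in under the bridge, its lead near the stop bar (dark line at (625,240)) and its tail edge at (300,265). Check for a remaining gap or skew with intensity profiles across the plate/stop joint.

```bash
cat > prof.py <<'E'
from h import *
n="top";F=[camera(n) for _ in range(4)];im=np.mean([f[0].astype(float).sum(-1)/3 for f in F],0).astype(np.float32);np.save("avg.npy",im)
c=get_calibration(n);M=R.from_euler('xyz',c['attitude']).as_matrix()
a=np.radians(-84.3);hx=np.array([np.cos(a),np.sin(a),0]);hy=np.array([-hx[1],hx[0],0])
def val(x,y,z=12):
    P=np.array([583.5,-99.5,z])+np.multiply.outer(x,hx)+np.multiply.outer(y,hy) if 0 else np.array([583.5,-99.5,z])+x[...,None]*hx+y[...,None]*hy
    q=(P-c['origin'])@M;u=q[...,0]/q[...,2]*c['fx']+c['cx'];v=q[...,1]/q[...,2]*c['fy']+c['cy']
    return cv2.remap(im,u.astype(np.float32),v.astype(np.float32),cv2.INTER_LINEAR)
xs=np.arange(28,70,2.);print("x",xs.astype(int))
for y in(-60,-40,-30,-15,0,15,30,38,55):
    Y,Xx=np.meshgrid(np.arange(y-4,y+5,2.),xs,indexing='ij');print(y,val(Xx,Y).mean(0).astype(int))
xs=np.arange(-112,-86,2.);print("tail x",xs.astype(int))
for y in(-40,-30,-15,0,15,30):
    Y,Xx=np.meshgrid(np.arange(y-4,y+5,2.),xs,indexing='ij');print(y,val(Xx,Y).mean(0).astype(int))
ys=np.arange(-64,65,2.);print("y",ys.astype(int))
for x in(-80,-60,-40,-30,28,36):
    Xx,Y=np.meshgrid(np.arange(x-3,x+4,2.),ys,indexing='ij');print(x,val(Xx,Y).mean(0).astype(int))
E
python3 prof.py
```

```text
x [28 30 32 34 36 38 40 42 44 46 48 50 52 54 56 58 60 62 64 66 68]
-60 [116 118  85  65  64  82  97 100 105 106 109 110 112 111 109 111 114 117
 122 129 148]
-40 [151 157 158 146 130 111 115 129 142 138 111  86  85 115 120 118 118 120
 130 144 157]
-30 [161 160 160 151 139 119 113 129 148 159  92  63 115 125 119 117 116 115
 120 127 148]
-15 [162 160 159 159 159 158 159 159 160 154 134  93  97 120 120 118 117 122
 132 148 158]
0 [ 91 126 152 162 160 159 159 160 160 154  88  65 109 121 120 117 117 119
 117 124 148]
15 [116 152 162 159 159 160 160 160 160 154 138 116 117 121 119 118 116 122
 131 145 155]
30 [162 160 159 150 131 125 125 142 151 153  95  79 112 121 121 117 118 126
 141 153 154]
38 [163 161 160 142  96  87  95 126 149 160 130  96 112 121 121 119 118 129
 140 153 156]
55 [ 90  68  52  53  68 105 114 118 116  94  50  81 123 124 122 117 121 128
 141 151 155]
tail x [-112 -110 -108 -106 -104 -102 -100  -98  -96  -94  -92  -90  -88]
-40 [153 154 153 151 112  71 127 154 144 126 106 117 132]
-30 [153 154 155 145 118  75 106 162 154 137 114 117 127]
-15 [154 154 153 141  99  99 1
[... 1376 characters left out ...]
3 126 129 111  97  99 102 105 126 142 144 146
 147 148 149 150 152 154 155 156 157 159 160 160 160 161 161 161 152 144
 121  89  58  90 113  95  89  87  92 102 119]
28 [ 94 115 112 111 110 112 115 122  96  63 117 148 150 147 142 151 157 157
 155 153 152 151 151 148 145 149 152 151 140 125 110 101  99  84  73  75
  84  96 100 105 115 126 141 152 162 160 159 159 157 156 154 153 156 158
 153  96  76 100 106 103  79  75  94 115 132]
36 [110  96  71  51  45  56  89 130  97  89 137 157 156 110  88  91 119 147
 156 159 159 159 159 158 158 159 159 159 160 160 160 160 161 161 160 160
 159 160 160 159 159 160 160 159 159 159 160 151 118  96  79 103 131 155
 154 133  91  59  81  83  72  72  77 104 124]
```

Profiles: the plate's leading edge is at x≈48 and the stop's near edge at ≈51 for every y from -40 to +38. The dark seam matches the edge bevels seen elsewhere, and both edges are square within about 0.5°. As a sure check, nudge the tail's middle once more with the closed fingertips, so the plate can square itself freely on the stop.

jog_arm --plan '[0,-0.04,0,0,0,0,0,-0.09,0,0,0,0,0,-0.135,-0.02,0,0,0,0,-0.145,-0.06,0,0,0,0,-0.145,-0.1,0,0,0,0,-0.145,-0.118,0,0,0,0,-0.155,-0.118,0,0,0,0,-0.165,-0.118,0,0,0,0,-0.172,-0.118,0,0,0,0,-0.175,-0.118,0,0,0,0,-0.177,-0.118,0,0,0,0,-0.178,-0.118,0,0,0,0,-0.179,-0.118,0,0,0]'

```text
clock: 15.55
eef_pos: [574.6, 11.2, -31.7]
eef_rot: [3.141, -0.001, 1.671]
wrist_force: [-0.6, 8.1, 3.4]
finger_gap: 0.1
finger_force: 4.2
```

jog_arm --plan '[0.0001,-0.001,0,0,0,0,0.0002,-0.002,0,0,0,0]'

```text
clock: 15.75
eef_pos: [574.5, 10.9, -31.7]
eef_rot: [3.141, -0.003, 1.672]
wrist_force: [-3.1, 19.9, 5.4]
finger_gap: 0.7
finger_force: 10.3
```

The rigid stop is at the same place (y 11) under a centred 20 N push, so the plate is home and square. Back off, rise, and go over the plunger at (583.7,-99.5).

jog_arm --plan '[-0.0005,0.006,0,0,0,0,-0.002,0.02,0,0,0,0,-0.002,0.02,0.05,0,0,0,-0.002,0.02,0.1,0,0,0,0,-0.02,0.11,0,0,0,0.005,-0.06,0.11,0,0,0,0.009,-0.1,0.11,0,0,0,0.009,-0.108,0.11,0,0,0,0.009,-0.108,0.1,0,0,0,0.009,-0.108,0.1,0,0,0]'

```text
clock: 16.75
eef_pos: [582.8, -98.0, 66.1]
eef_rot: [-3.139, -0.001, 1.672]
wrist_force: [-0.0, -0.4, -0.0]
finger_gap: 0.3
finger_force: 0.0
```

```bash
python3 - <<'E'
from h import *
s=manip.read_state();e=s['eef_pos'];print(e,s['wrist_force'])
p,d=camera("side");Y=pts("side",d)
m=(np.hypot(Y[...,0]-584,Y[...,1]+99.5)<22)&(Y[...,2]>30)&(d>0)
h,b=np.histogram(Y[m][:,2],np.arange(30,200,3));print(list(zip(b.astype(int),h)))
k=m&(Y[...,2]>62);print("finger",Y[k].mean(0),Y[k].min(0),Y[k].max(0))
k=m&(Y[...,2]>52)&(Y[...,2]<63);print("btn",Y[k].mean(0),Y[k].min(0),Y[k].max(0))
E
```

```text
[582.77486189 -98.03274277  66.13198882] [-0.00857632 -0.35533814 -0.0180321 ]
[(np.int64(30), np.int64(0)), (np.int64(33), np.int64(1)), (np.int64(36), np.int64(2)), (np.int64(39), np.int64(1)), (np.int64(42), np.int64(11)), (np.int64(45), np.int64(22)), (np.int64(48), np.int64(8)), (np.int64(51), np.int64(6)), (np.int64(54), np.int64(19)), (np.int64(57), np.int64(32)), (np.int64(60), np.int64(7)), (np.int64(63), np.int64(0)), (np.int64(66), np.int64(0)), (np.int64(69), np.int64(0)), (np.int64(72), np.int64(0)), (np.int64(75), np.int64(0)), (np.int64(78), np.int64(0)), (np.int64(81), np.int64(0)), (np.int64(84), np.int64(0)), (np.int64(87), np.int64(0)), (np.int64(90), np.int64(0)), (np.int64(93), np.int64(0)), (np.int64(96), np.int64(0)), (np.int64(99), np.int64(0)), (np.int64(102), np.int64(0)), (np.int64(105), np.int64(2)), (np.int64(108), np.int64(4)), (np.int64(111), np.int64(6)), (np.int64(114), np.int64(5)), (np.int64(117), np.int64(3)), (np.int64(120), np.int64(13)), (np.int64(123), np.int64(4)), (np.int64(126), np.int64(5)), (np.int64(129), np.int64(8)), (np.int64(132), np.
[... 204 characters left out ...]
3), np.int64(9)), (np.int64(156), np.int64(5)), (np.int64(159), np.int64(8)), (np.int64(162), np.int64(7)), (np.int64(165), np.int64(3)), (np.int64(168), np.int64(9)), (np.int64(171), np.int64(8)), (np.int64(174), np.int64(7)), (np.int64(177), np.int64(6)), (np.int64(180), np.int64(7)), (np.int64(183), np.int64(1)), (np.int64(186), np.int64(2)), (np.int64(189), np.int64(1)), (np.int64(192), np.int64(0)), (np.int64(195), np.int64(0))]
finger [580.70425753 -92.40577116 257.06427931] [ 562.74039434 -120.49390351  105.98031857] [604.22064836 -77.61230061 412.66578389]
btn [581.29833014 -95.19048514  57.4656444 ] [ 566.37406012 -109.53547768   52.43037242] [600.26750229 -81.75799801  61.58628778]
```

The tip is at z≈105 and centred, the button top at ≈58. Descend to just above it, then press in small steps.

jog_arm --plan '[0.0005,0,-0.02,0,0,0,0.0005,0,-0.035,0,0,0,0.0005,0,-0.041,0,0,0,0.0005,0,-0.041,0,0,0]'

```text
clock: 17.2
eef_pos: [583.7, -98.8, 26.0]
eef_rot: [-3.14, -0.001, 1.672]
wrist_force: [-0.7, 0.5, 0.2]
finger_gap: 0.5
finger_force: 0.0
```

jog_arm --plan '[0,0,-0.002,0,0,0,0,0,-0.004,0,0,0,0,0,-0.006,0,0,0,0,0,-0.007,0,0,0]'

```text
clock: 17.6
eef_pos: [584.3, -99.5, 20.1]
eef_rot: [3.141, 0.0, 1.671]
wrist_force: [0.2, -0.3, 1.8]
finger_gap: 0.5
finger_force: 0.8
```

jog_arm --plan '[0,0,-0.0015,0,0,0,0,0,-0.003,0,0,0]'

```text
clock: 17.8
eef_pos: [584.3, -99.5, 17.1]
eef_rot: [3.141, 0.0, 1.671]
wrist_force: [-0.1, -0.9, 2.8]
finger_gap: 0.6
finger_force: 1.6
```

Contact, on the spring. Keep pressing until the force passes 5 N and the travel stops.

jog_arm --plan '[0,0,-0.0015,0,0,0,0,0,-0.003,0,0,0]'

```text
clock: 18.0
eef_pos: [584.3, -99.5, 14.1]
eef_rot: [3.141, 0.0, 1.671]
wrist_force: [-1.4, 0.4, 4.7]
finger_gap: 0.8
finger_force: 2.3
```

jog_arm --plan '[0,0,-0.001,0,0,0,0,0,-0.002,0,0,0]'

```text
clock: 18.2
eef_pos: [584.5, -99.6, 13.4]
eef_rot: [3.141, 0.0, 1.671]
wrist_force: [-9.3, 2.2, 26.0]
finger_gap: 0.7
finger_force: 12.7
```

It bottomed out: 26 N, with 7 mm of travel from about 20.4 to 13.4. Hold briefly, then rise and leave.

jog_arm --plan '[0,0,0,0,0,0,0,0,0.003,0,0,0,0,0,0.007,0,0,0,0,0,0.012,0,0,0,0,0,0.04,0,0,0,0,0,0.09,0,0,0,0,0.05,0.12,0,0,0,0,0.1,0.12,0,0,0,0,0.15,0.12,0,0,0,0,0.2,0.12,0,0,0,0,0.25,0.12,0,0,0,0,0.29,0.12,0,0,0,0,0.29,0.12,0,0,0,0,0.29,0.12,0,0,0]'

```text
clock: 19.6
eef_pos: [583.7, 191.1, 131.5]
eef_rot: [-3.141, 0.0, 1.673]
wrist_force: [-0.6, -0.7, 0.2]
finger_gap: 0.4
finger_force: 0.0
```

```bash
python3 prof.py | sed -n 1,26p; python3 - <<'E'
from h import *
p,d=camera("top");X=pts("top",d)
print("btn z",np.percentile(X[179:186,302:309][...,2],[10,50,90]),manip.read_state()['clock'])
for a,b in((85,384),):
    dd=np.abs(p.astype(int)-np.load("top0.npz")['p'].astype(int)).sum(-1)>90
    for n,(u,v) in dict(tin=(147,258),calc=(137,168),jar=(336,138),yarn=(367,258),plate2=(216,127)).items():print(n,dd[v-22:v+22,u-22:u+22].sum())
E
```

```text
x [28 30 32 34 36 38 40 42 44 46 48 50 52 54 56 58 60 62 64 66 68]
-60 [117 120  86  64  64  82  97 102 107 107 109 109 111 111 110 112 115 119
 123 129 149]
-40 [152 158 158 147 131 113 116 129 143 140 114  88  86 115 121 119 118 120
 130 144 157]
-30 [163 162 161 152 140 120 113 126 147 159 100  74 117 126 121 119 117 117
 121 128 147]
-15 [164 162 160 159 160 160 160 161 161 156 135  94  99 121 121 119 116 122
 134 149 158]
0 [ 92 127 153 163 160 160 160 161 161 154  92  70 111 122 122 120 118 119
 118 127 150]
15 [116 153 164 162 160 160 160 160 161 156 140 117 118 121 120 119 118 124
 132 146 156]
30 [163 161 162 152 131 120 117 141 153 155  97  81 114 122 122 118 119 127
 142 155 155]
38 [164 162 162 146 106  92  92 126 150 161 131  98 114 122 122 120 119 130
 142 154 157]
55 [ 91  68  51  53  68 104 115 119 118  95  50  82 124 125 123 117 121 129
 143 153 157]
tail x [-112 -110 -108 -106 -104 -102 -100  -98  -96  -94  -92  -90  -88]
-40 [154 155 155 153 114  73 128 156 146 127 107 117 133]
-30 [155 156 156 146 119  73 104 163 156 143 127 129 137]
-15 [155 155 155 143 100 100 128 152 163 161 160 160 160]
0 [155 155 156 155 120  68 123 166 163 161 160 160 160]
15 [156 156 155 130  89  97 120 155 163 161 160 160 160]
30 [154 155 154 152 107  83 142 165 162 136 114 118 135]
btn z [55.0732359  57.86467643 60.18521408] 19.85
tin 0
calc 0
jar 0
yarn 0
plate2 636
```

The plate hasn't shifted, the button is back up at 58 mm, and the tin, calculator, jar and yarn cone are undisturbed. The change at the second plate is most likely the arm in front of it, as in the earlier view; I never went near it. Handing in.

```bash
python3 -c "
from cell import manip
print(manip.sign_off())"
```

```text
the job is handed in; nothing more can be done
None
```

The job is handed in at about 20 s on the clock: the plate is square and home against the back stop, the plunger was then pressed fully down (7 mm) and sprang back, and nothing else on the table was touched.

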